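Find the socket that fits the press nut

ROBOT

A 6-joint arm with a two-finger parallel gripper is mounted at the origin on the work surface. World frame = base frame: x ahead of the robot, y to its left, z up, the work surface at z = 0. Lengths are in m, angles in rad, forces in N, time in s.
With the tool pointing down it reaches from about 0.25 to 0.775 m from the base axis. Payload 4 kg.
Tool frame: the origin (TCP) lies midway between the tips of the shut fingers; the grasp point (between the pads) lies 19 mm behind it (robot.grasp_offset is the distance from the TCP to the grasp point, in m); z points along the fingers, y is the direction in which the jaws open and shut (so a half turn about z gives the same grasp; the last joint's range is limited). The gripper opens to 94 mm and grips with 3 to 60 N. Pads are 16 mm wide; open, the fingers measure 119 mm over their backs; the gripper's body (75 mm by 177 mm) begins 78 mm behind the grasp point.
Start: joints at [1.048, 0.087, 1.371, -0, 1.684, -0.103], TCP at [0.224, 0.502, 0.206] pointing down, gripper open.
Joint ranges: [-3.1, 3.1], [-0.76, 2.03], [0.27, 2.55], [-1.08, 4.22], [0.17, 2.65], [-2.57, 2.57]. Speed limits (rad/s): [2.79, 2.79, 3.14, 3.14, 3.14, 3.14].

INTERFACE

Orientations are given as [roll, pitch, yaw] about the fixed x, y, z axes, in that order (R = Rz(yaw) Ry(pitch) Rx(roll)).
In Python, from bench import status, viewer, order, robot gives the robot as it stands. The module is installed in compiled form; this text tells all that it offers.
- The arm moves only by the tool move_arm, never from a script. Its argument "targets" is a list of rows, each a list of 3 entries, a list of its own where there are three numbers: the shift along the tool's x, y, z in mm, then the turn, a rotation vector about the tool's x, y, z in degrees, then the opening, from -1 (shut) to 1 (fully open). A call has 1 to 20 rows; each row is the pose to reach, as a shift and turn from the pose commanded when the call began, along the tool's axes at that moment; what a row does not reach only later rows make up. A row lasts 1/8 s, in which the tool goes at most 62.5 mm and 10.7 degrees, less where a joint would pass 70% of its speed; a pose out of reach is approached as far as the arm can. A call with a gripper value outside its range is refused whole. The fingers move at their own pace and stop on an object; the grip force is fixed at half the most. Time passes only in rows, so rows that repeat a pose let the fingers close. It gives the time, the measured TCP pose, the force and the opening at its end, in the units of the state.
- status.get_obs(): the state, without advancing time (a new reading comes with each control period).
- viewer.snapshot(name): name is "scene" or "top"; returns the picture (384x512x3 uint8, red, green, blue); there is no depth.
- viewer.camera_model(name): a dict with "K" (3x3 intrinsics, pixels), "xyz" and "attitude" of the camera in the world. Camera axes: x right, y up, looking along -z (the intrinsics and any distortion apply to the point x, -y, -z); pixel columns grow to the right and rows downward; lengths in m; the calibration is good to about 2 mm. A picture is of the moment at which its call begins. camera_model takes no time and is no camera call.
- order.close_job(): hands the job in, once; it reports no verdict.
The state is a dict: "time": time; "joint_positions": joint angles; "qvel": joint speeds; "joint_torque": joint torques, N m; "tool_pos": TCP position; "ee_rot": TCP orientation; "wrist_force": force on the tool from outside, world axes, zero at the start; "wrist_torque": the same for the moment, N m; "width": finger opening in m.
Only numpy, scipy, OpenCV 4.12 (cv2) and the standard library are available. Lean on these libraries where they do the work, as an engineer would, in place of code of your own. Each camera call takes 0.05 s, during which the arm holds its last target. There are 200 camera calls.

TASK

Vent the press by pushing the red plunger on its gearbox down to its stop, then try the sockets from the blue tray on the brass nut of the green case-opening press, until you find the one that goes all the way down to the steel boss under the nut; stand any that stay proud upright back in the tray. Finish while still gripping the right socket, upright and fully seated on the nut, so that a colleague can fit the ratchet; leave the two loose casings and the jar alone.

Things in the scene. Friction and masses are not known exactly. Their poses are not given: they have to be found in the camera images.
- nut (a point): Centre of the top face of the round steel boss (60 mm across, 22 mm above the bench) on which the brass hex nut sits; z up along the stud. The nut is fixed, 16 mm high, one pair of flats facing this frame's +-y. The fitting socket has 3 mm play across flats and, fully seated, its origin is here. Any other stops with its rim 7 to 17 mm above the boss, at the nut or the stud, however hard it is pushed.
- nut_top (a point): Centre of the nut's top face, 16 mm above the boss; the nut's top 3 mm are bevelled to a cone. The nut's size differs from start to start: 21 mm across flats with a 14 mm thick stud rising 19 mm above the nut, or 27 mm with an 18 mm stud rising 10 mm, or 33 mm with a 20 mm stud rising 1 mm. One socket fits each.
- press: Case-opening press, fixed: green base plate 200 x 120 x 18 mm, long along x, origin at the centre of its underside. The nut stands 45 mm from the centre towards -x; a grey gearbox 92 x 114 mm, top 64 mm above the bench stands on the +x half, its nearer face 52 mm from the nut's axis.
- plunger_top (a point): Centre of the top of the red vent plunger, a round head 32 mm across on the gearbox, 113 mm from the nut's axis along the press's +x. It stands 26 mm above the gearbox, 90 mm above the bench; pressed straight down it sinks 10 mm into its steel collar, 48 mm across, whose rim is 12 mm above the gearbox.
- plunger (a joint): How far the vent plunger is pressed: 0 = up, 0.010 m = fully down on its stop. It springs back when let go; starts to move at about 2 N, reaches the stop at 7 N.
- tray: Blue plastic socket tray, fixed: 90 x 262 mm, long along y, rim and two cross walls 14 mm high, 5 mm thick, floor 5 mm thick; three compartments each about 80 x 81 mm, their centres at y = -86, 0 and +86 mm. Origin at the centre of the underside. Each compartment holds one socket at the start.
- socket_red: Red ring on its shoulder; bore 24 mm across flats and 37 mm deep, for the 21 mm nut. Steel, mouth down: lower body a hexagon 44 mm across flats, 42 high; above it a hexagonal grip 30 mm across flats, 32 high (74 overall, 0.25 to 0.5 kg). Flats of body, grip and bore are parallel, one pair facing its own +-y. Origin: centre of the mouth, at the underside; z up.
- socket_yellow: Yellow ring on its shoulder; bore 30 mm across flats and 28 mm deep, for the 27 mm nut. Steel, mouth down: lower body a hexagon 44 mm across flats, 42 high; above it a hexagonal grip 30 mm across flats, 32 high (74 overall, 0.25 to 0.5 kg). Flats of body, grip and bore are parallel, one pair facing its own +-y. Origin: centre of the mouth, at the underside; z up.
- socket_white: White ring on its shoulder; bore 36 mm across flats and 19 mm deep, for the 33 mm nut. Steel, mouth down: lower body a hexagon 44 mm across flats, 42 high; above it a hexagonal grip 30 mm across flats, 32 high (74 overall, 0.25 to 0.5 kg). Flats of body, grip and bore are parallel, one pair facing its own +-y. Origin: centre of the mouth, at the underside; z up.
- casing_orange: Bystander: empty orange device casing, 102 x 24 x 20 mm, lying loose on the bench; origin at the underside.
- casing_green: Bystander: empty green device casing, 102 x 24 x 20 mm, lying loose on the bench; origin at the underside.
- jar: Bystander: closed jar, 60 mm across, 70 mm high, standing loose; origin at the centre of its underside.
There are look-alikes about, which are no part of the job. What is shaped like the socket_yellow but purple or turquoise is not meant.

How it is judged:
On the way, in this order (a step that is already met when the one before it is completed fails the run):
1. the vent plunger is pressed down to its stop (value of joint plunger above 0.0088 m), for 0.1 s.
2. then a socket is brought over the nut (horizontal distance between any of socket_red, socket_yellow, socket_white and nut below 0.03 m), for 0.1 s.
At the end, for the whole second after the job is handed in: One socket is held in the fingers (contact over 1 N), upright within 0.08 rad and still, its origin within 4 mm of the nut axis and within 3.5 mm of the boss face: only the fitting one can get there. The other two stand upright (within 0.08 rad) and untouched on the tray's floor, inside its outline (((z of socket_red in the frame of nut between -0.003 and 0.0035 m and horizontal distance between socket_red and nut below 0.004 m and angle between each of socket_red, socket_yellow, socket_white's own z axis and vertical below 0.08 rad and contact force between the fingers and socket_red above 1 N and linear speed of each of socket_red, socket_yellow, socket_white below 0.02 m/s and x of socket_yellow in the frame of tray between -0.045 and 0.045 m and y of socket_yellow in the frame of tray between -0.131 and 0.131 m and z of each of socket_yellow, socket_white in the frame of tray below 0.009 m and contact force between the fingers and socket_yellow below 0.05 N and x of socket_white in the frame of tray between -0.045 and 0.045 m and y of socket_white in the frame of tray between -0.131 and 0.131 m and contact force between the fingers and socket_white below 0.05 N) or (z of socket_yellow in the frame of nut between -0.003 and 0.0035 m and horizontal distance between socket_yellow and nut below 0.004 m and angle between each of socket_yellow, socket_red, socket_white's own z axis and vertical below 0.08 rad and contact force between the fingers and socket_yellow above 1 N and linear speed of each of socket_yellow, socket_red, socket_white below 0.02 m/s and x of socket_red in the frame of tray between -0.045 and 0.045 m and y of socket_red in the frame of tray between -0.131 and 0.131 m and z of each of socket_red, socket_white in the frame of tray below 0.009 m and contact force between the fingers and socket_red below 0.05 N and x of socket_white in the frame of tray between -0.045 and 0.045 m and y of socket_white in the frame of tray between -0.131 and 0.131 m and contact force between the fingers and socket_white below 0.05 N) or (z of socket_white in the frame of nut between -0.003 and 0.0035 m and horizontal distance between socket_white and nut below 0.004 m and angle between each of socket_white, socket_red, socket_yellow's own z axis and vertical below 0.08 rad and contact force between the fingers and socket_white above 1 N and linear speed of each of socket_white, socket_red, socket_yellow below 0.02 m/s and x of socket_red in the frame of tray between -0.045 and 0.045 m and y of socket_red in the frame of tray between -0.131 and 0.131 m and z of each of socket_red, socket_yellow in the frame of tray below 0.009 m and contact force between the fingers and socket_red below 0.05 N and x of socket_yellow in the frame of tray between -0.045 and 0.045 m and y of socket_yellow in the frame of tray between -0.131 and 0.131 m and contact force between the fingers and socket_yellow below 0.05 N))); the arm keeps its last pose, push and grip.
It fails at once if a casing or the jar is shoved more than 20 mm or the jar is tipped (distance of any of casing_orange, casing_green, jar from where it was at the start of the episode above 0.02 m or angle between jar's own z axis and vertical above 0.3 rad).
It fails at once if a socket is knocked over (angle between any of socket_red, socket_yellow, socket_white's own z axis and vertical above 0.8 rad).
It also fails if it takes over 72 s, if anything falls off the work surface, if the arm or the gripper's body presses on something with over 40 N, if the wrist force passes 120 N, or if a joint passes its speed limit or range.

## Working session

There is one attempt and no reset: what is moved stays moved. The work goes in short steps, Python scripts to look and compute and a tool call to move; the robot and the scene stay as the last step left them, time stands still between calls to the robot, and variables do not carry over. Pictures are saved under pics/ and viewed, about 8 in all and at most 12, crops included, and the job is handed in when it is done.

Besides the shell and the picture viewer there is one more tool, called after "Call:" as name([rows], argument=value, ...), one row to a line, values as JSON. move_arm: Moves the arm, as the interface text tells. Its arguments: {"type":"object","properties":{"targets":{"type":"array"}},"required":["targets"]}

```bash
mkdir -p pics
cat > h.py <<'E'
import numpy as np, cv2
from bench import status, viewer, order, robot
from scipy.spatial.transform import Rotation as R
def cam(n):
    c=viewer.camera_model(n); a=np.array(c["attitude"],float)
    M=a if a.shape==(3,3) else R.from_euler('xyz',a).as_matrix()
    return np.array(c["K"]),np.array(c["xyz"]),M
def ray(n,u,v,z):
    K,p,M=cam(n); d=M@(np.diag([1,-1,-1])@np.linalg.solve(K,[u,v,1.]))
    return p+d*(z-p[2])/d[2]
def proj(n,P):
    K,p,M=cam(n); q=np.diag([1,-1,-1])@M.T@(np.array(P)-p); q=K@q
    return q[:2]/q[2]
def snap(n):
    return cv2.cvtColor(viewer.snapshot(n),cv2.COLOR_RGB2BGR)
E
python3 - <<'E'
from h import *
for n in("scene","top"):
    im=snap(n); cv2.imwrite(f"pics/{n}0.png",im); print(viewer.camera_model(n))
    cv2.imwrite(f"pics/{n}0b.png",cv2.resize(im,(800,600),interpolation=cv2.INTER_CUBIC))
o=status.get_obs(); print(o)
E
```

```text
{'K': array([[444.65275839,   0.        , 257.03987401],
       [  0.        , 444.65275839, 192.74669188],
       [  0.        ,   0.        ,   1.        ]]), 'xyz': array([1.64142464, 0.0552406 , 1.04189982]), 'attitude': array([0.81801777, 0.00300473, 1.606364  ])}
{'K': array([[485.03084906,   0.        , 255.81286776],
       [  0.        , 485.03084906, 189.80213313],
       [  0.        ,   0.        ,   1.        ]]), 'xyz': array([0.50890486, 0.01427646, 1.44780987]), 'attitude': array([ 0.05961943,  0.00520155, -1.59102648])}
{'time': 0.1, 'joint_positions': array([ 1.04791004e+00,  8.79076512e-02,  1.37207909e+00,  1.19603626e-05,
        1.68363248e+00, -1.03082790e-01]), 'qvel': array([ 0.00083521, -0.00216098, -0.00437483, -0.00058884, -0.00010475,
        0.00088812]), 'joint_torque': array([ 2.27085053e-03, -3.41246760e+01, -3.03303730e+01,  7.18639023e-02,
        3.03343800e-02, -7.62442278e-05]), 'tool_pos': array([0.22391163, 0.50181349, 0.20441892]), 'ee_rot': array([-3.13957807e+00, -2.20357544e-04,  2.72179026e+00]), 'wrist_force': array([ 0.08901884,  0.58112273, -0.05843954]), 'wrist_torque': array([ 0.00809355,  0.00675662, -0.04679188]), 'width': 0.09391569092637644}
```

View pics/top0b.png

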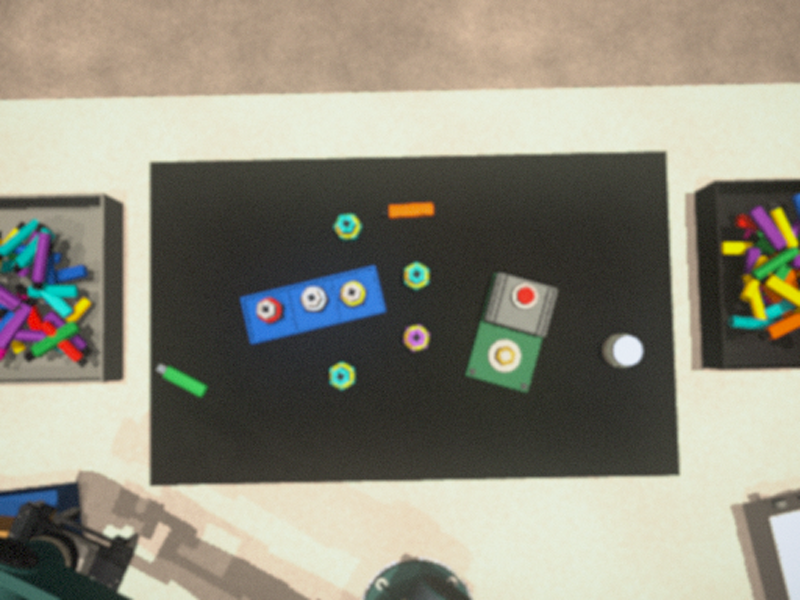

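View pics/scene0b.png

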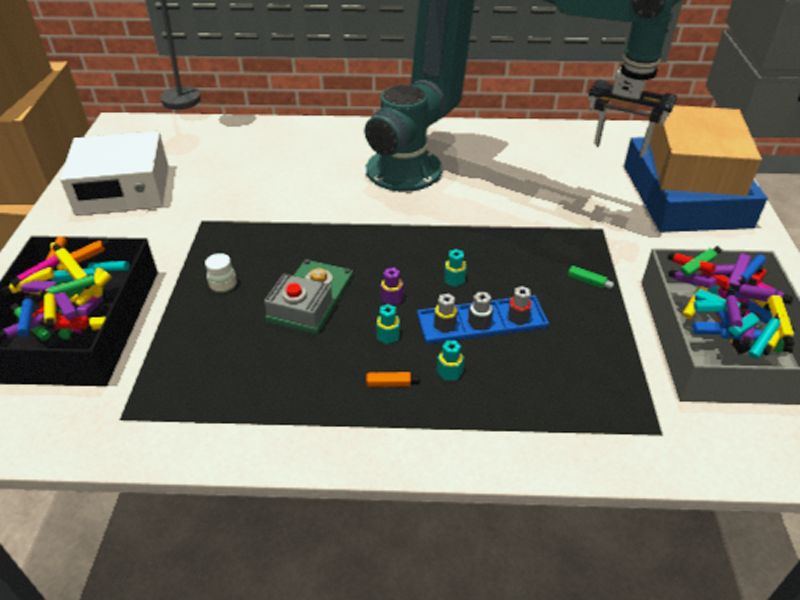

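Run:
```python
from h import *
im=cv2.imread("pics/top0.png"); hsv=cv2.cvtColor(im,cv2.COLOR_BGR2HSV)
a=cv2.resize(im[164:226,150:252],(800,486),interpolation=cv2.INTER_CUBIC)
b=cv2.resize(im[170:254,295:360],(460,594),interpolation=cv2.INTER_CUBIC)
cv2.imwrite("pics/tray.png",a)
s=cv2.imread("pics/scene0.png"); c=cv2.resize(s[160:215,165:230],(340,288),interpolation=cv2.INTER_CUBIC)
cv2.imwrite("pics/press.png",np.hstack([b,cv2.copyMakeBorder(c,0,594-288,0,0,cv2.BORDER_CONSTANT)]))
def m(lo,hi,box,n,z):
    h=hsv; M=cv2.inRange(h,lo,hi); K=np.zeros_like(M); x0,y0,x1,y1=box; K[y0:y1,x0:x1]=M[y0:y1,x0:x1]
    c=max(cv2.findContours(K,0,1)[0],key=cv2.contourArea); r=cv2.minAreaRect(c)
    mo=cv2.moments(c); uv=(mo['m10']/mo['m00'],mo['m01']/mo['m00'])
    B=np.array([ray("top",u,v,z)[:2] for u,v in cv2.boxPoints(r)])
    print(n,np.round(uv,1),"area",mo['m00'],"ctr",ray("top",*uv,z)[:2].round(4),"boxctr",B.mean(0).round(4))
    e=np.diff(np.vstack([B,B[:1]]),axis=0); print("  edges",[(round(np.hypot(*q),4),round(np.degrees(np.arctan2(q[1],q[0])),1)) for q in e[:2]])
m((100,100,60),(130,255,255),(145,160,255,230),"tray",0.014)
m((0,150,100),(8,255,255),(300,170,370,210),"plunger",0.09)
m((45,60,40),(85,255,255),(290,170,370,260),"green",0.018)
m((12,60,120),(28,255,255),(305,205,340,250),"brass",0.038)
m((0,120,80),(8,255,255),(145,160,200,230),"redring",0.042)
m((22,120,100),(35,255,255),(210,160,240,230),"yelring",0.042)
```

```text
tray [199.9 194.6] area 2908.0 ctr [0.5838 0.1857] boxctr [0.5839 0.1858]
  edges [(np.float64(0.271), np.float64(-77.7)), (np.float64(0.1), np.float64(-167.7))]
plunger [336.  188.8] area 60.0 ctr [ 0.5882 -0.2051] boxctr [ 0.5891 -0.2065]
  edges [(np.float64(0.0253), np.float64(-1.7)), (np.float64(0.0252), np.float64(-91.2))]
green [321.9 227.7] area 1590.5 ctr [ 0.4788 -0.1717] boxctr [ 0.5202 -0.1859]
  edges [(np.float64(0.2028), np.float64(-18.2)), (np.float64(0.1306), np.float64(-108.0))]
brass [323.  227.2] area 113.5 ctr [ 0.4807 -0.1726] boxctr [ 0.4813 -0.1725]
  edges [(np.float64(0.0348), np.float64(-91.2)), (np.float64(0.0347), np.float64(178.3))]
redring [176.3 199.4] area 23.5 ctr [0.5697 0.2513] boxctr [0.5712 0.2535]
  edges [(np.float64(0.0381), np.float64(-10.0)), (np.float64(0.0211), np.float64(-100.6))]
yelring [228.5 191. ] area 21.5 ctr [0.5912 0.0992] boxctr [0.5961 0.1025]
  edges [(np.float64(0.0399), np.float64(-39.6)), (np.float64(0.0273), np.float64(-129.8))]
```

View pics/tray.png

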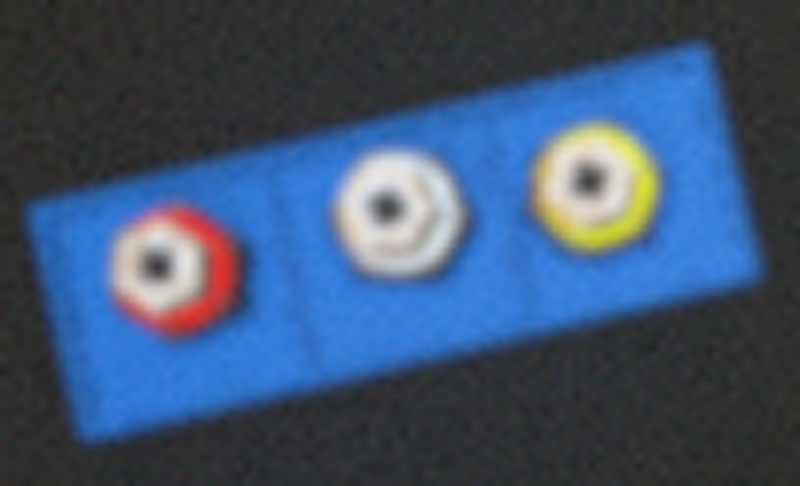

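View pics/press.png

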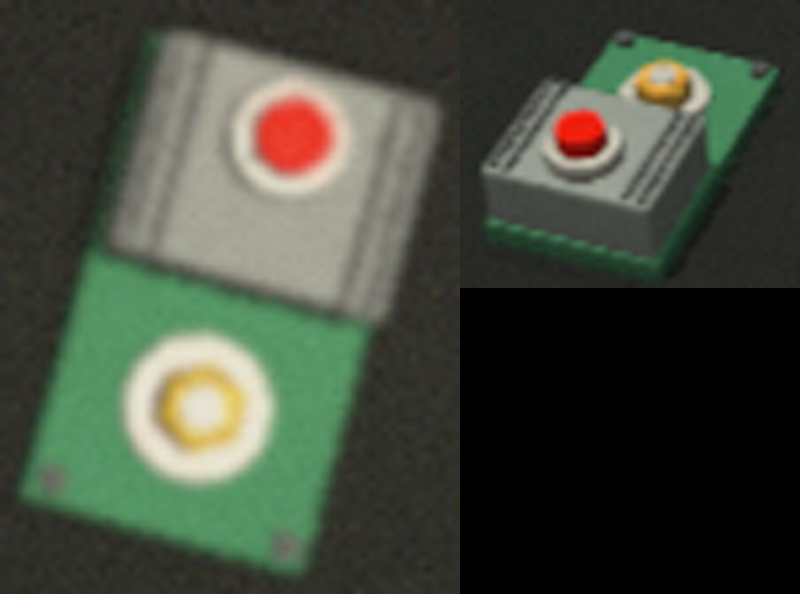

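```bash
cat >> h.py <<'E'
def go(x,y,z,yawdeg):
    "shift mm and turn deg in tool axes from the measured pose, to a pointing-down pose"
    o=status.get_obs(); T=R.from_euler('xyz',o["ee_rot"]); D=R.from_euler('xyz',[np.pi,0,np.radians(yawdeg)])
    print("from",o["tool_pos"].round(4),np.degrees(o["ee_rot"]).round(2),"t",round(o["time"],2),"F",o["wrist_force"].round(1),"w",round(o["width"],4))
    print("shift",(T.inv().apply(np.array([x,y,z])-o["tool_pos"])*1000).round(1),"turn",np.degrees((T.inv()*D).as_rotvec()).round(2))
E
python3 - <<'E'
from h import *
go(.5885,-.2055,.2044,156)
s=1/7.843
im=cv2.imread("pics/top0.png")
a=cv2.resize(im[180:206,184:214],(480,416),interpolation=cv2.INTER_LANCZOS4)
sc=cv2.imread("pics/scene0.png"); b=cv2.resize(sc[182:214,296:320],(312,416),interpolation=cv2.INTER_LANCZOS4)
cv2.imwrite("pics/white.png",np.hstack([a,b]))
for c,z in(((387,208),.079),((400,213),.047),((400,213),.026)):
    print(ray("top",150+(c[0]+.5)*s-.5,164+(c[1]+.5)*s-.5,z).round(4))
E
```

```text
from [0.2239 0.5018 0.2044] [-1.7988e+02 -1.0000e-02  1.5595e+02] t 0.1 F [ 0.1  0.6 -0.1] w 0.0939
shift [-621.2 -497.3    0.9] turn [-0.12 -0.01 -0.05]
[0.5932 0.1807 0.079 ]
[0.5933 0.1798 0.047 ]
[0.5945 0.1823 0.026 ]
```

View pics/white.png

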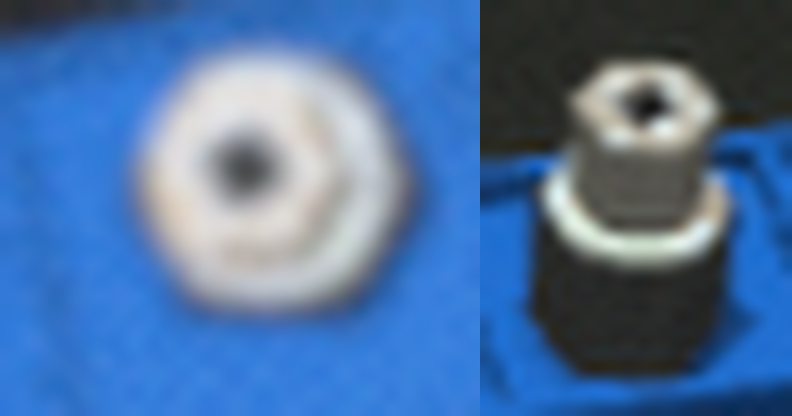

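Look‑alikes (top0b pixels): the tray holds the real sockets, red ring (268,310), white ring (313,298) and yellow ring (352,293). Decoys are turquoise at (347,226), (417,275), (342,376) and purple at (417,337). The crops show a white-ringed steel socket with a flat facing world x. The nut's brass is about 38/60 of the boss width, so it is the 33 mm nut and the white socket should fit. Plunger first.

Call:
move_arm([
  [[-621,-497,1],[0,0,0],-1],
  [[-621,-497,1],[0,0,0],-1],
  [[-621,-497,1],[0,0,0],-1],
  [[-621,-497,1],[0,0,0],-1],
  [[-621,-497,1],[0,0,0],-1],
  [[-621,-497,1],[0,0,0],-1],
  [[-621,-497,1],[0,0,0],-1],
  [[-621,-497,1],[0,0,0],-1],
  [[-621,-497,1],[0,0,0],-1],
  [[-621,-497,1],[0,0,0],-1],
  [[-621,-497,1],[0,0,0],-1],
  [[-621,-497,1],[0,0,0],-1],
  [[-621,-497,1],[0,0,0],-1],
  [[-621,-497,1],[0,0,0],-1],
  [[-621,-497,1],[0,0,0],-1],
  [[-621,-497,1],[0,0,0],-1],
  [[-621,-497,60],[0,0,0],-1],
  [[-621,-497,90],[0,0,0],-1],
  [[-621,-497,90],[0,0,0],-1],
  [[-621,-497,90],[0,0,0],-1],
])

```text
time: 2.6
tool_pos: [0.5896, -0.2044, 0.1178]
ee_rot: [3.141, 0.003, 2.723]
wrist_force: [-0.3, 0.3, -0.1]
width: 0.0003
```

Run:
```python
from h import *
go(.5885,-.2055,.078,156)
a=snap("top")[165:215,305:370]; b=snap("scene")[140:220,150:240]
cv2.imwrite("pics/pl.png",np.hstack([cv2.resize(a,(455,350),interpolation=3),cv2.resize(b,(345,350),interpolation=3)]))
```

```text
from [ 0.5896 -0.2044  0.1178] [179.99   0.19 156.  ] t 2.6 F [-0.3  0.3 -0.1] w 0.0003
shift [ 0.7 -1.5 39.8] turn [0.01 0.19 0.  ]
```

Call:
move_arm([
  [[0,-1,20],[0,0,0],-1],
  [[0,-1,30],[0,0,0],-1],
  [[0,-1,35],[0,0,0],-1],
  [[0,-1,38],[0,0,0],-1],
  [[0,-1,39],[0,0,0],-1],
  [[0,-1,39],[0,0,0],-1],
])

```text
time: 3.45
tool_pos: [0.5891, -0.2059, 0.0802]
ee_rot: [-3.142, 0.003, 2.722]
wrist_force: [-3.4, 2.2, 8.7]
width: 0.0001
```

Call:
move_arm([
  [[0,0,1.5],[0,0,0],-1],
  [[0,0,1.5],[0,0,0],-1],
  [[0,0,1.5],[0,0,0],-1],
  [[0,0,1.5],[0,0,0],-1],
])

```text
time: 3.95
tool_pos: [0.5891, -0.206, 0.0802]
ee_rot: [-3.141, 0.004, 2.722]
wrist_force: [-4.7, 1.8, 13.6]
width: 0.0004
```

Run:
```python
from h import *
go(.5933,.1803,.16,151)
```

```text
from [ 0.5891 -0.206   0.0802] [-179.99    0.23  155.95] t 3.95 F [-4.7  1.8 13.6] w 0.0004
shift [153.2 354.5 -80.5] turn [0.   0.23 4.95]
```

Call:
move_arm([
  [[0,0,-60],[0,0,0],-1],
  [[0,0,-85],[0,0,0],0.5],
  [[153,354,-85],[0,0,5],0.5],
  [[153,354,-85],[0,0,5],0.5],
  [[153,354,-85],[0,0,5],0.5],
  [[153,354,-85],[0,0,5],0.5],
  [[153,354,-85],[0,0,5],0.5],
  [[153,354,-85],[0,0,5],0.5],
  [[153,354,-85],[0,0,5],0.5],
  [[153,354,-85],[0,0,5],0.5],
  [[153,354,-85],[0,0,5],0.5],
  [[153,354,-85],[0,0,5],0.5],
])

```text
time: 5.45
tool_pos: [0.5932, 0.1782, 0.1601]
ee_rot: [-3.142, 0.0, 2.632]
wrist_force: [-1.1, 0.1, 0.7]
width: 0.0701
```

Run:
```python
from h import *
go(.5933,.1803,.052,151)
```

```text
from [0.5932 0.1782 0.1601] [-1.7999e+02  1.0000e-02  1.5080e+02] t 5.45 F [-1.1  0.1  0.7] w 0.0701
shift [  0.9   1.9 108.1] turn [-0.01  0.01 -0.2 ]
```

Descend and grip the white socket at the upper grip.

Call:
move_arm([
  [[1,2,30],[0,0,0],0.5],
  [[1,2,80],[0,0,0],0.5],
  [[1,2,100],[0,0,0],0.5],
  [[1,2,107],[0,0,0],0.5],
  [[1,2,107],[0,0,0],0.5],
  [[1,2,107],[0,0,0],0],
  [[1,2,107],[0,0,0],-0.2],
  [[1,2,107],[0,0,0],-0.3],
  [[1,2,107],[0,0,0],-0.4],
  [[1,2,107],[0,0,0],-1],
  [[1,2,107],[0,0,0],-1],
  [[1,2,107],[0,0,0],-1],
  [[1,2,107],[0,0,0],-1],
])

```text
time: 7.08
tool_pos: [0.593, 0.1821, 0.0532]
ee_rot: [-3.141, 0.0, 2.634]
wrist_force: [-0.7, -1.3, 1.6]
width: 0.0298
```

Run:
```python
from h import *
go(.4807,-.1726,.17,162.7)
```

```text
from [0.593  0.1821 0.0532] [-1.7999e+02  1.0000e-02  1.5094e+02] t 7.08 F [-0.7 -1.3  1.6] w 0.0298
shift [ -74.2 -364.6 -116.8] turn [-1.000e-02  1.000e-02 -1.176e+01]
```

Call:
move_arm([
  [[0,0,-30],[0,0,0],-1],
  [[0,0,-80],[0,0,0],-1],
  [[0,0,-117],[0,0,0],-1],
  [[0,0,-117],[0,0,0],-1],
  [[-15,-73,-117],[0,0,-4],-1],
  [[-22,-110,-117],[0,0,-7],-1],
  [[-30,-150,-117],[0,0,-10],-1],
  [[-38,-190,-117],[0,0,-12],-1],
  [[-46,-230,-117],[0,0,-12],-1],
  [[-54,-270,-117],[0,0,-12],-1],
  [[-62,-310,-117],[0,0,-12],-1],
  [[-70,-345,-117],[0,0,-12],-1],
  [[-74,-365,-117],[0,0,-12],-1],
  [[-74,-365,-117],[0,0,-12],-1],
  [[-74,-365,-117],[0,0,-12],-1],
  [[-74,-365,-117],[0,0,-12],-1],
])

```text
time: 9.07
tool_pos: [0.4804, -0.1717, 0.1691]
ee_rot: [3.141, -0.001, 2.845]
wrist_force: [0.3, 0.5, -3.9]
width: 0.0296
```

Run:
```python
from h import *
go(.4807,-.1726,.13,162.7)
a=snap("scene")[100:220,150:280]; b=snap("top")[160:260,280:380]
cv2.imwrite("pics/held.png",np.hstack([cv2.resize(a,(455,420),interpolation=3),cv2.resize(b,(345,420),interpolation=3)]))
im=cv2.imread("pics/top0.png")
# boss centre: white disc at z=.022 by contour of non-green
h=cv2.cvtColor(im,cv2.COLOR_BGR2HSV)[195:255,298:350]
G=cv2.inRange(h,(45,60,40),(85,255,255)); 
cs=cv2.findContours(cv2.bitwise_not(G),cv2.RETR_LIST,1)[0]
for c in cs:
    if 200<cv2.contourArea(c)<700:
        (u,v),ax,an=cv2.fitEllipse(c); print("boss",u+298,v+195,ax,ray("top",u+298,v+195,.022).round(4))
```

```text
from [ 0.4804 -0.1717  0.1691] [ 1.7996e+02 -7.0000e-02  1.6303e+02] t 9.07 F [ 0.3  0.5 -3.9] w 0.0296
shift [-0.6 -0.9 39.1] turn [ 0.04 -0.07  0.33]
boss 322.5249767303467 227.24847030639648 (21.03272247314453, 21.40987777709961) [ 0.4803 -0.1732  0.022 ]
```

View pics/held.png

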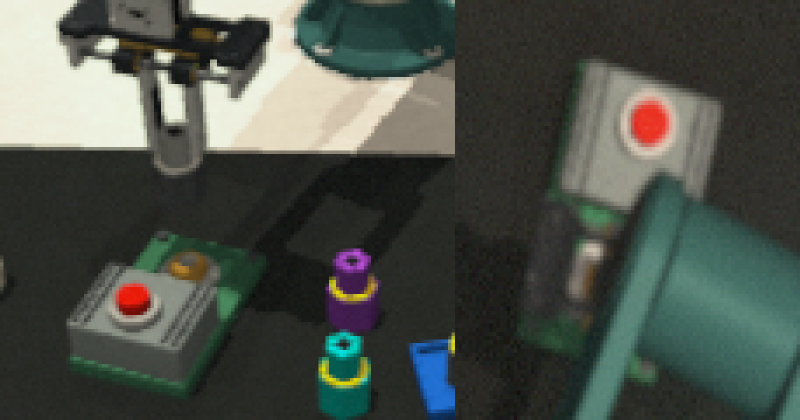

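The picture shows the white-ringed socket hanging upright in the fingers above the nut: ring at about (178,165), nut at (188,265). Descending slowly.

Call:
move_arm([
  [[0,-1,30],[0,0,0],-1],
  [[0,-1,60],[0,0,0],-1],
  [[0,-1,75],[0,0,0],-1],
  [[0,-1,79],[0,0,0],-1],
  [[0,-1,81],[0,0,0],-1],
  [[0,-1,83],[0,0,0],-1],
  [[0,-1,84],[0,0,0],-1],
  [[0,-1,85],[0,0,0],-1],
  [[0,-1,86],[0,0,0],-1],
  [[0,-1,86],[0,0,0],-1],
])

```text
time: 10.42
tool_pos: [0.48, -0.1737, 0.0839]
ee_rot: [3.141, -0.0, 2.844]
wrist_force: [-0.1, -0.1, -3.5]
width: 0.0298
```

Call:
move_arm([
  [[0,0,2],[0,0,0],-1],
  [[0,0,3],[0,0,0],-1],
  [[0,0,4],[0,0,0],-1],
  [[0,0,5],[0,0,0],-1],
  [[0,0,5],[0,0,0],-1],
])

```text
time: 11.05
tool_pos: [0.48, -0.1737, 0.0788]
ee_rot: [3.141, -0.0, 2.844]
wrist_force: [-0.0, 0.5, -4.4]
width: 0.0298
```

Call:
move_arm([
  [[0,0,2],[0,0,0],-1],
  [[0,0,4],[0,0,0],-1],
  [[0,0,6],[0,0,0],-1],
  [[0,0,7],[0,0,0],-1],
  [[0,0,8],[0,0,0],-1],
  [[0,0,8.5],[0,0,0],-1],
  [[0,0,8.5],[0,0,0],-1],
])

```text
time: 11.92
tool_pos: [0.4801, -0.1737, 0.0704]
ee_rot: [3.141, -0.0, 2.844]
wrist_force: [-0.6, 0.3, -3.6]
width: 0.0299
```

Call:
move_arm([
  [[0,0,1],[0,0,0],-1],
  [[0,0,2],[0,0,0],-1],
  [[0,0,2],[0,0,0],-1],
])

```text
time: 12.3
tool_pos: [0.4803, -0.1738, 0.07]
ee_rot: [-3.142, 0.001, 2.844]
wrist_force: [-2.9, 0.5, 4.6]
width: 0.0298
```

Run:
```python
from h import *
go(.4803,-.1738,.07,163)
a=snap("scene")
cv2.imwrite("pics/end.png",np.hstack([cv2.resize(a[130:215,160:240],(400,425),interpolation=3),cv2.resize(a[160:230,255:355],(400,425),interpolation=3)]))
```

```text
from [ 0.4803 -0.1738  0.07  ] [-1.8000e+02  4.0000e-02  1.6295e+02] t 12.3 F [-2.9  0.5  4.6] w 0.0298
shift [-0. -0.  0.] turn [-0.    0.04 -0.05]
```

View pics/end.png

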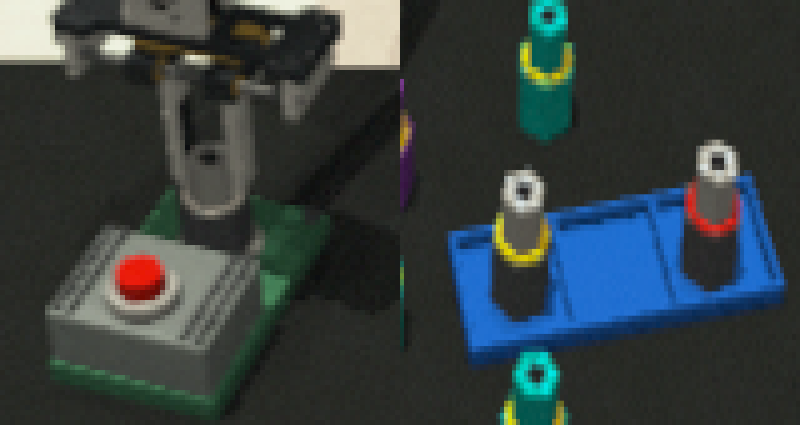

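The socket is upright and seated in the fingers (ring at 212,210). Yellow (522,240) and red (712,205) stand untouched in the tray. Handing in.

```bash
python3 -c "
from h import *
print(order.close_job())"
```

```text
the job is handed in; nothing more can be done
None
```

I vented the press, seated the white socket on the brass nut and handed the job in with it still gripped. It took about 12 s of robot time. No verdict was reported.

- **Plunger:** I pressed it until the tool stopped at z = 80.2 mm, its stop height. Pushing harder raised the force from 8.7 to 13.6 N without further travel.
- **Choice of socket:** In the pictures the nut measured about 38 mm across its corners, which matches the 33 mm nut. I therefore tried the white socket first, and neither of the others had to be tried.
- **Fit:** The white socket slid over the nut with no contact force. It stopped at tool height 70.0 mm, which puts its rim at about 22 mm, the height of the boss. The change in wrist force shows it resting there with a push of about 8 N.
- **Last checks:** The tool was vertical within 0.1°, and the finger opening was 29.8 mm across the 30 mm grip. The last picture shows the socket upright on the nut and the red and yellow sockets standing upright, untouched, in the tray. I did not go near the casings or the jar, and I did not re-measure them at the end.

No check failed. The camera put the nut within about 1 mm of where the socket seated, inside the play between socket and nut.

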